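Fit the idler roller and hold the belt tensioner back

ROBOT

A 7-joint arm with a two-finger parallel gripper is mounted at the origin on the work surface. World frame = base frame: x ahead of the robot, y to its left, z up, the work surface at z = 0. Lengths are in m, angles in rad, forces in N, time in s.
With the tool pointing down it reaches from about 0.35 to 0.9 m from the base axis. Payload 8.1 kg.
Tool frame: the origin (TCP) lies on the centre line of the jaws, within the pads' length; the fingertips stand arm.tip_extent ahead of it and the grasp point (between the pads) lies 3 mm ahead of it (arm.tip_extent is the distance from the TCP to the fingertips, in m); y points along the fingers, z is the direction in which the jaws open and shut, and the axes are right-handed (so a half turn about y gives the same grasp; the last joint's range is limited). The gripper opens to 92 mm and grips with 3 to 60 N. Pads are 19 mm wide; open, the fingers measure 130 mm over their backs; the gripper's body (75 mm by 190 mm) begins 47 mm behind the grasp point.
Start: joints at [1.181, 0.434, 0.025, 1.573, -0.012, 1.134, -0.075], TCP at [0.177, -0.599, 0.249] pointing down, gripper open.
Joint ranges: [-2.62, 2.62], [-0.44, 2.09], [-1.27, 1.32], [0.08, 2.57], [-1.32, 4.46], [0.12, 2], [-2.74, 2.74]. Speed limits (rad/s): [2.22, 2.22, 3.01, 3.01, 3.14, 3.14, 3.14].

INTERFACE

Orientations are given as a rotation vector (axis times angle).
In Python, from cell import observe, get_image, sign_off, boxes_of, place_of, arm gives the robot as it stands.
- The arm moves only by the tool arm_command, never from a script. Its argument "plan" is a list of rows, each a list of 2 entries, a list of its own where there are three numbers: the shift along the tool's x, y, z in m, then the turn, a rotation vector about the tool's x, y, z in degrees. In form: [[[tx, ty, tz], [ax, ay, az]], ...]. A call has 1 to 5 rows; each row is the pose to reach, as a shift and turn from the pose commanded when the call began, along the tool's axes at that moment; what a row does not reach only later rows make up. A row lasts 1/10 s, in which the tool goes at most 50 mm and 8.59 degrees, less where a joint would pass 70% of its speed; a pose out of reach is approached as far as the arm can. A call with a gripper value outside its range is refused whole. "fingers" is the closure, from -1 (fully open) to 1 (shut), set as the call begins (left out, the last holds). The fingers move at their own pace and stop on an object; "squeeze" is the grip in N (left out, the last holds). Time passes only in rows, so rows that repeat a pose let the fingers close. It gives the time, the measured TCP pose, the force and the opening at its end, in the units of the state.
- observe(): the state, without advancing time (a new reading comes with each control period).
- get_image(name): name is "scene" or "top" or "wrist"; returns a dict with "color" (480x640x3 uint8, red, green, blue), "camera_matrix" (3x3 intrinsics, pixels), "world_to_cam" (4x4, takes a point from world to camera coordinates); the wrist camera has in their place "mount" (4x4, takes a point from camera to tool coordinates, whose origin is the TCP and whose axes are the tool frame's). Camera axes: x right, y up, looking along -z (the intrinsics and any distortion apply to the point x, -y, -z); pixel columns grow to the right and rows downward; lengths in m; the calibration is good to about 2 mm. A picture is of the moment at which its call begins: read the wrist's pose just before it. There is no depth.
- sign_off(): hands the job in, once; it reports no verdict.
Trained networks look in a picture, given as the dict that the camera call returned (one of the last four; its "shot" number tells which), for a name from the list of things; names that differ only in an ending like _2 or _b are one class to them, and where a whole thing is asked for, a point or a joint stands for the part that bears it (a point fixed in the world has none). Each returns a list of dicts, best first, with "confidence" (0 to 1); they miss things now and then, are a little off and sometimes report something else, mostly with a low value. They report only what shows in the picture. A call takes as long as a camera call. They do not tell look-alikes from the thing itself.
- boxes_of(picture, thing): "point" ([column, row] in pixels, amid what is visible of it).
- place_of(picture, thing): "point" ([column, row] in pixels: a listed point, or the origin of a listed thing).
The state is a dict: "clock": time; "joints": joint angles; "dq": joint speeds; "joint_efforts": joint torques, N m; "position": TCP position; "ee_rot": TCP orientation; "force": force on the tool from outside, world axes, zero at the start; "ft_torque": the same for the moment, N m; "width": opening from 0.0 (shut) to 1.0 (fully open).
Only numpy, scipy, OpenCV 4.12 (cv2) and the standard library are available. Lean on these libraries where they do the work, as an engineer would, in place of code of your own. Each camera call takes 0.05 s, during which the arm holds its last target.

TASK

Set the loose idler roller over the pin on the belt sander's sprung tensioner arm so that it sits right down on the arm, and let go of it. Then push the arm back towards the drive drum (it has an upright post to push it by) until it has clicked right past the pawl, and keep holding it back there so that a new belt can be slipped on: the worn pawl will not hold it, so finish while still holding the arm back, with the roller on its pin. Leave the jar, the hammer and the bowl where they are.

Things in the scene. Friction and masses are not known exactly. Their poses are not given: they have to be found in the camera images.
- roller_mid (a point): Centre (half-way up) of the loose idler roller: plain aluminium tube, 44 mm outside diameter, 40 mm tall, 18 mm bore right through along its z axis, 80 to 160 g. It stands on end on the bench at the start.
- pin_foot (a point): On the tensioner arm: foot of the upright idler pin, on its axis, level with the arm's flat top (50 mm above the bench), 100 mm from the pivot. The pin is 10 mm in diameter, 46 mm tall, tapered at the top. A seated roller's centre is 20 mm above this point. Turns with the arm: x across it, the way it is pushed back, y along it from the pivot outwards, z up.
- post_mid (a point): On the tensioner arm: centre (half-way up) of the upright push post, a steel rod 16 mm in diameter and 56 mm tall on the arm's flat top, 175 mm from the pivot (75 mm beyond the pin); 78 mm above the bench, the post's top at 106 mm. Free room on both sides. Axes as for pin_foot.
- pivot (a point): Axis of the tensioner arm's upright hinge, 50 mm above the bench. The arm is a steel bar 26 mm wide, 16 mm thick (34 to 50 mm above the bench) with a 128 mm round hub here. Axes of the sander's bed: x the way the arm is pushed back, y towards the post's end, z up.
- tensioner (a joint): Angle of the arm in rad: 0 at rest, sprung against it; grows as it is pushed back, clockwise from above; stop at 0.68. Push at the post: about 3 N to start, 8 N at the stop, plus some 2 N from the pawl's tooth between 0.3 and 0.42 (top of the click; fully passed at 0.53). Let go, it springs all the way back.
- pawl (a joint): Travel in m of the small sprung pawl slider beside the hub: 0 at rest, pushed out about 4 mm as the hub's tooth passes at 0.42 rad, then back to 0 (the click). Not to be handled.
- jar: Bystander: small amber glass jar with a dark lid, 42 mm in diameter, 50 mm tall; origin at the centre of its underside. It stands beside the roller, the two may be swapped.
- hammer: Bystander: wooden-handled hammer, under 300 mm long, lying on the bench to the robot's left.
- bowl: Bystander: dark steel bowl, 160 mm across, 60 mm tall, to the robot's right; origin at the centre of its underside.
- sander: The belt sander, fixed to the bench; axes as for pivot, which is at x 0, y -75 mm in its frame. Bed plate x -90 to 220, y -190 to 170 mm, 20 mm thick. Drive drum 90 mm in diameter at x 165, y 40, top 96 mm above the bench; motor box x 95 to 205, y -175 to -55, top 110; travel stop block x 49 to 61, y 5 to 35, top 50.
Mind the look-alikes: they are no part of the job. Of the things that look like the part that bears roller_mid, take the one that is farthest to the robot's right at the start.

How it is judged:
By the outcome, as a careful person would: the job done as asked, in the order asked, and still so for the second after the job is handed in, while the arm keeps its last pose, push and grip.
It also fails if it takes over 54 s, if anything falls off the work surface, if the arm or the gripper's body presses on something with over 40 N, if the wrist force passes 120 N, or if a joint passes its speed limit or range.

## Working session

There is one attempt and no reset: what is moved stays moved. The work goes in short steps, Python scripts to look and compute and a tool call to move; the robot and the scene stay as the last step left them, time stands still between calls to the robot, and variables do not carry over. Pictures are saved under pics/ and viewed, and the job is handed in when it is done.

Besides the shell and the picture viewer there is one more tool, called after "Emit:" as a command line: name --argument value ..., lists and objects as JSON in quotes. arm_command: Moves the arm, as the interface text tells. Its arguments: {"type":"object","properties":{"plan":{"type":"array","items":{"type":"array"}},"fingers":{"type":"number"},"squeeze":{"type":"number"}},"required":["plan"]}

```bash
ls; mkdir -p pics; python3 - <<'E'
from cell import *
import cv2
s=observe(); print(s); print({k:getattr(arm,k) for k in dir(arm) if not k.startswith('_')})
for n in ['scene','top']:
    p=get_image(n); cv2.imwrite(f'pics/{n}0.png',p['color'][:,:,::-1])
    print(n,p['camera_matrix'],p['world_to_cam'],[k for k in p])
    for t in ['roller_mid','pin_foot','post_mid','pivot','jar','hammer','bowl']:
        print(t,[(r['point'],r['confidence']) for r in place_of(p,t)],[(r['point'],r['confidence']) for r in boxes_of(p,t)] if t in('roller_mid','jar') else '')
E
```

```text
pics
{'clock': 0.0, 'joints': array([ 1.18140776,  0.43521223,  0.0249363 ,  1.57411217, -0.01158035,
        1.13398239, -0.07508401]), 'dq': array([-0.00049916, -0.00016935, -0.0014487 ,  0.00047868,  0.00043914,
        0.00263984, -0.00119572]), 'joint_efforts': array([ 1.20613731e-03, -6.67855024e+01,  9.85604301e-01, -3.14452457e+01,
       -6.05173758e-02,  4.27647424e-02,  1.52969569e-04]), 'position': array([ 0.17662158, -0.59902292,  0.24794537]), 'ee_rot': array([-0.29891646,  2.06930274, -2.06611429]), 'force': array([ 0.39288634, -0.19434377, -0.06657533]), 'ft_torque': array([0.00726656, 0.01273482, 0.02938616]), 'width': 1.00213098231279}
{'PlanningError': <class 'cell.PlanningError'>, 'tip_extent': 0.022}
scene [[513.41886102   0.         317.1473863 ]
 [  0.         513.41886102 238.68804914]
 [  0.           0.           1.        ]] [[-0.85135959  0.5242867   0.0176152   0.40162397]
 [-0.33061024 -0.56232521  0.75794936  0.06537902]
 [ 0.40728824  0.63946369  0.65207551 -1.54871778]
 [ 0.          0.          0.          1.        ]] ['color', 'camera_matrix', 'wor
[... 712 characters left out ...]
1 -4.90462363e-01]
 [-1.57361410e-01  3.66535735e-03  9.87534279e-01 -1.57211230e+00]
 [ 0.00000000e+00  0.00000000e+00  0.00000000e+00  1.00000000e+00]] ['color', 'camera_matrix', 'world_to_cam', 'shot']
roller_mid [([134.5, 312.8], 0.76), ([163.0, 168.2], 0.66), ([167.7, 282.9], 0.65), ([193.2, 247.9], 0.48)] [([159.2, 166.8], 0.77), ([188.6, 245.2], 0.67), ([133.3, 313.9], 0.59)]
pin_foot [([327.9, 213.4], 0.98), ([190.2, 245.7], 0.69), ([134.5, 222.7], 0.61)] 
post_mid [([301.8, 228.7], 0.73)] 
pivot [([356.5, 200.3], 0.59)] 
jar [([209.5, 194.9], 0.59), ([354.5, 200.7], 0.24)] [([208.1, 194.2], 0.66), ([192.9, 246.4], 0.43)]
hammer [([133.6, 223.3], 0.76)] 
bowl [([514.3, 244.8], 0.77)]
```

View pics/scene0.png

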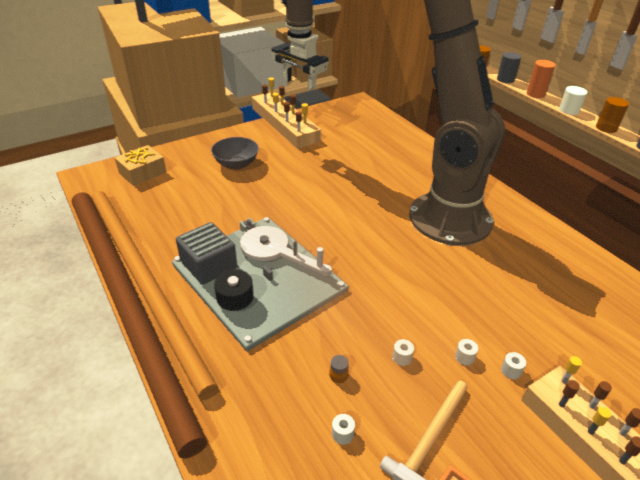

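View pics/top0.png

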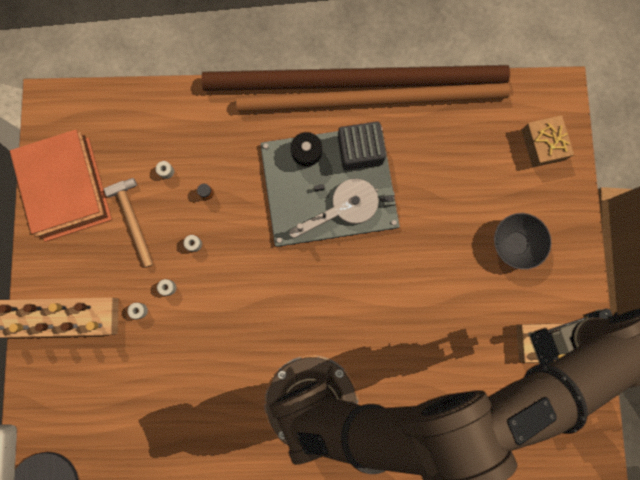

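Both pictures show four identical-looking rollers. In top they are at (163,169), (191,243), (166,288) and (136,311); in scene at (344,429), (403,351), (467,352) and (513,365). The robot's right is towards larger top columns, so I choose top (191,243) = scene (403,351). The jar is at top (205,191). I'll triangulate and check a crop.

```bash
cat > h.py <<'E'
import numpy as np, cv2
from scipy.spatial.transform import Rotation as R
def ray(p,uv,pose=None):
    K=p['camera_matrix']; d=np.linalg.inv(K)@[uv[0],uv[1],1]; d=np.array([d[0],-d[1],-d[2]])
    if 'world_to_cam' in p: T=np.linalg.inv(p['world_to_cam'])
    else:
        T=np.eye(4); T[:3,:3]=R.from_rotvec(pose[1]).as_matrix(); T[:3,3]=pose[0]; T=T@p['mount']
    return T[:3,3],T[:3,:3]@d
def atz(p,uv,z,pose=None):
    o,d=ray(p,uv,pose); return o+d*(z-o[2])/d[2]
def tri(rs):
    A=0;b=0
    for o,d in rs:
        d=d/np.linalg.norm(d);P=np.eye(3)-np.outer(d,d);A=A+P;b=b+P@o
    return np.linalg.solve(A,b)
def proj(p,X,pose=None):
    if 'world_to_cam' in p: M=p['world_to_cam']
    else:
        T=np.eye(4); T[:3,:3]=R.from_rotvec(pose[1]).as_matrix(); T[:3,3]=pose[0]; M=np.linalg.inv(T@p['mount'])
    c=M@np.append(X,1); q=p['camera_matrix']@[c[0],-c[1],-c[2]]; return q[:2]/q[2]
E
python3 - <<'E'
from cell import *; from h import *
np.set_printoptions(precision=4,suppress=True)
S=get_image('scene');T=get_image('top')
for n,z in [('roller_mid',.02),('pin_foot',.05),('post_mid',.078),('pivot',.05),('jar',0),('bowl',0),('hammer',0)]:
    for p,c in((S,'S'),(T,'T')):
        print(n,c,[(np.round(r['point']),r['confidence'],atz(p,r['point'],z)[:2]) for r in place_of(p,n)])
for p,u,v,n in((S,403,351,'S'),(T,191,243,'T'),(T,330,205,'P')):
    c=p['color'][max(0,v-50):v+50,max(0,u-70):u+70,::-1]
    cv2.imwrite(f'pics/crop{n}.png',cv2.resize(c,None,fx=4,fy=4,interpolation=cv2.INTER_CUBIC))
a=cv2.imread('pics/cropS.png');b=cv2.imread('pics/cropP.png')
cv2.imwrite('pics/crop2.png',cv2.resize(np.vstack([a,b]),None,fx=.75,fy=.75))
E
```

```text
roller_mid S [(array([470., 354.]), 0.88, array([0.3227, 0.4082])), (array([513., 363.]), 0.65, array([0.2594, 0.4749])), (array([405., 350.]), 0.63, array([0.4416, 0.3244])), (array([344., 429.]), 0.57, array([0.6654, 0.4122]))]
roller_mid T [(array([168., 282.]), 0.71, array([0.3389, 0.3915])), (array([133., 311.]), 0.67, array([0.2607, 0.4892])), (array([194., 244.]), 0.56, array([0.4437, 0.3203])), (array([163., 166.]), 0.53, array([0.6739, 0.4142]))]
pin_foot S [(array([296., 253.]), 0.63, array([ 0.508 , -0.0481])), (array([280., 268.]), 0.26, array([ 0.5703, -0.0221]))]
pin_foot T [(array([324., 214.]), 0.91, array([ 0.5172, -0.0504])), (array([512., 242.]), 0.46, array([ 0.4259, -0.5721]))]
post_mid S [(array([320., 255.]), 0.89, array([0.4732, 0.0155])), (array([403., 353.]), 0.65, array([0.4847, 0.3598]))]
post_mid T [(array([298., 228.]), 0.98, array([0.4764, 0.022 ]))]
pivot S []
pivot T [(array([350., 200.]), 0.95, array([ 0.5557, -0.125 ]))]
jar S [(array([339., 376.]), 0.72, array([0.5986, 0.2961]))]
jar T [(array([211., 195.]), 0.64, array([0.5903, 0.2767]))]
bowl S [(array([236., 164.]), 0.58, array([ 0.4353, -0.5888]))]
bowl T [(array([514., 244.]), 0.83, array([ 0.4278, -0.5938]))]
hammer S [(array([433., 432.]), 0.71, array([0.5097, 0.5004])), (array([320., 256.]), 0.28, array([ 0.4312, -0.052 ]))]
hammer T [(array([134., 222.]), 0.65, array([0.5152, 0.4999]))]
```

View pics/crop2.png

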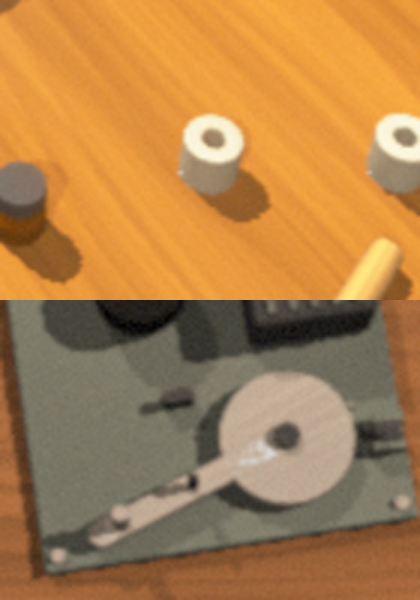

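Scene crop: the chosen roller stands upright at (403,351), with a white rim and open bore, clear of the jar. Top crop: arm with pin at about (325,212) and post at about (301,228). Next I'll plan the transit.

```bash
cat >> h.py <<'E'
def go(s,pos,yaw=None,n=5):
    """shift in tool axes and turn (deg) to reach pos, with jaw azimuth yaw(deg), tool straight down"""
    M=R.from_rotvec(s['ee_rot']).as_matrix()
    sh=M.T@(np.array(pos)-s['position'])
    if yaw is None: yaw=np.degrees(np.arctan2(M[1,2],M[0,2]))
    best=None
    for k in(0,180):
        a=np.radians(yaw+k); z=np.array([np.cos(a),np.sin(a),0]); y=np.array([0,0,-1.]); x=np.cross(y,z)
        r=R.from_matrix(M.T@np.c_[x,y,z]).as_rotvec(degrees=True)
        if best is None or np.linalg.norm(r)<np.linalg.norm(best): best=r
    print('pos',s['position'].round(4),'jaw az',np.degrees(np.arctan2(M[1,2],M[0,2])).round(2),'y',M[:,1].round(3),'shift mm',(sh*1e3).round(1),'|',np.linalg.norm(sh).round(3),'turn',best.round(2),'q7',s['joints'][6].round(2),'t',s['clock'])
E
python3 - <<'E'
from cell import *; from h import *
s=observe(); go(s,[.42,-.35,.25],29); go(s,[.5,0,.25],29); go(s,[.44,.32,.2],29)
E
```

```text
pos [ 0.1768 -0.5995  0.2487] jaw az -73.57 y [-0. -0. -1.] shift mm [-303.9   -1.3 -170.5] | 0.348 turn [-1.000e-02  7.743e+01  0.000e+00] q7 -0.08 t 1.8
pos [ 0.1768 -0.5995  0.2487] jaw az -73.57 y [-0. -0. -1.] shift mm [-479.6   -1.3 -483.6] | 0.681 turn [-1.000e-02  7.743e+01  0.000e+00] q7 -0.08 t 1.8
pos [ 0.1768 -0.5995  0.2487] jaw az -73.57 y [-0. -0. -1.] shift mm [-512.6   48.7 -807.5] | 0.958 turn [-1.000e-02  7.743e+01  0.000e+00] q7 -0.08 t 1.8
```

Emit:
arm_command --plan '[[[-0.304,0,-0.17],[0,-34,0]],[[-0.304,0,-0.17],[0,-34,0]],[[-0.304,0,-0.17],[0,-34,0]],[[-0.304,0,-0.17],[0,-34,0]],[[-0.304,0,-0.17],[0,-34,0]]]' --fingers -1

```text
clock: 2.3
position: [0.3526, -0.4193, 0.249]
ee_rot: [-0.803, 1.693, -1.694]
force: [0.3, -0.7, 0.1]
width: 1.0
```

```bash
python3 - <<'E'
from cell import *; from h import *
s=observe(); print(s['joints']);go(s,[.5,-0.1,.25],29); go(s,[.44,.32,.2],29)
E
```

```text
[ 0.92107578  0.32104498 -0.19167081  1.75025342  0.0684674   1.07614607
  0.02088569]
pos [ 0.3526 -0.4193  0.249 ] jaw az -39.28 y [ 0. -0. -1.] shift mm [-340.4   -1.1  -88. ] | 0.352 turn [-3.000e-02 -6.828e+01  3.000e-02] q7 0.02 t 2.3
pos [ 0.3526 -0.4193  0.249 ] jaw az -39.28 y [ 0. -0. -1.] shift mm [-627.6   48.7 -400.4] | 0.746 turn [-3.000e-02 -6.828e+01  3.000e-02] q7 0.02 t 2.3
```

Emit:
arm_command --plan '[[[-0.34,0,-0.088],[0,-34,0]],[[-0.34,0,-0.088],[0,-34,0]],[[-0.34,0,-0.088],[0,-34,0]],[[-0.34,0,-0.088],[0,-34,0]],[[-0.34,0,-0.088],[0,-34,0]]]'

```text
clock: 2.8
position: [0.458, -0.1926, 0.249]
ee_rot: [-1.164, 1.276, -1.278]
force: [1.2, 0.0, -0.7]
width: 0.998
```

```bash
python3 - <<'E'
from cell import *; from h import *
s=observe(); print(s['joints']);go(s,[.5,0.1,.25],29); go(s,[.442,.25,.22],29)
E
```

```text
[ 0.63852748  0.26277628 -0.42676319  1.85078961  0.12440163  1.05326016
  0.07065937]
pos [ 0.458  -0.1926  0.249 ] jaw az -5.29 y [ 0.001 -0.    -1.   ] shift mm [-295.2   -1.1   14.8] | 0.296 turn [-3.000e-02 -3.429e+01  3.000e-02] q7 0.07 t 2.8
pos [ 0.458  -0.1926  0.249 ] jaw az -5.29 y [ 0.001 -0.    -1.   ] shift mm [-439.2   28.8  -56.8] | 0.444 turn [-3.000e-02 -3.429e+01  3.000e-02] q7 0.07 t 2.8
```

Emit:
arm_command --plan '[[[-0.295,0,0.015],[0,-34,0]],[[-0.295,0,0.015],[0,-34,0]],[[-0.295,0,0.015],[0,-34,0]],[[-0.295,0,0.015],[0,-34,0]],[[-0.295,0,0.015],[0,-34,0]]]'

```text
clock: 3.3
position: [0.4944, 0.0547, 0.249]
ee_rot: [-1.405, 0.832, -0.834]
force: [0.5, 0.1, -0.4]
width: 1.003
```

```bash
python3 - <<'E'
from cell import *; from h import *
s=observe(); print(s['joints']);go(s,[.442,.28,.22],29)
p=get_image('wrist'); cv2.imwrite('pics/w1.png',p['color'][:,:,::-1]); print(p['mount'],p['camera_matrix'])
pose=(s['position'],s['ee_rot'])
for n,z in [('pin_foot',.05),('post_mid',.078)]:
    print(n,[(np.round(r['point']),r['confidence'],atz(p,r['point'],z,pose)[:2]) for r in place_of(p,n)])
E
```

```text
[ 0.30392385  0.30013581 -0.65079653  1.83655931  0.20590533  1.07199672
  0.07628355]
pos [0.4944 0.0547 0.249 ] jaw az 28.69 y [ 0.001 -0.    -1.   ] shift mm [-222.8   28.9   62.2] | 0.233 turn [-0.03 -0.31  0.03] q7 0.08 t 3.3
[[-1.37053038e-04 -9.64784188e-01 -2.63042680e-01 -7.12553232e-02]
 [-9.68506134e-04  2.63042687e-01 -9.64783710e-01 -1.35413642e-01]
 [ 9.99999522e-01  1.22531911e-04 -9.70450204e-04  4.59524372e-04]
 [ 0.00000000e+00  0.00000000e+00  0.00000000e+00  1.00000000e+00]] [[426.5142834    0.         317.24254916]
 [  0.         426.5142834  239.70118619]
 [  0.           0.           1.        ]]
pin_foot []
post_mid [(array([277., 252.]), 0.97, array([0.47893084, 0.02138115])), (array([570.,  12.]), 0.4, array([0.57184174, 0.25770771]))]
```

View pics/w1.png

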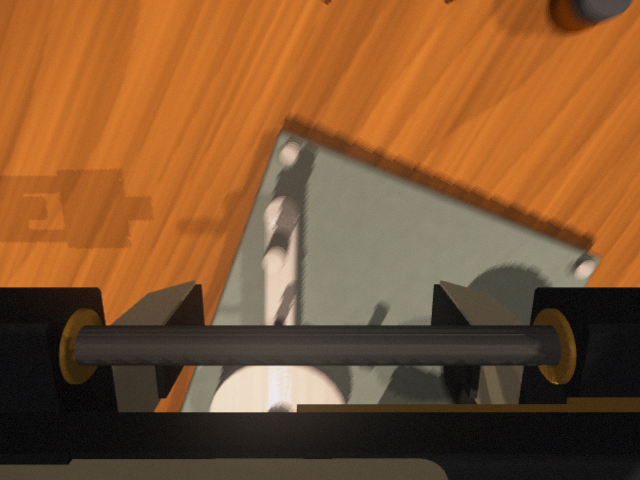

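Wrist view: post top at (283,212) and foot at about (275,255), arm running straight down column 278 (so the 29° jaw azimuth is square to it), jar at (590,10). Moving on towards the roller.

Emit:
arm_command --plan '[[[-0.175,0.03,0.07],[0,0,0]],[[-0.175,0.03,0.07],[0,0,0]],[[-0.175,0.03,0.07],[0,0,0]],[[-0.175,0.03,0.07],[0,0,0]],[[-0.175,0.03,0.07],[0,0,0]]]'

```text
clock: 3.95
position: [0.4707, 0.2453, 0.2184]
ee_rot: [-1.404, 0.833, -0.829]
force: [-0.1, 0.3, -0.3]
width: 1.0
```

```bash
python3 - <<'E'
from cell import *; from h import *
s=observe(); print(s['joints'],s['dq'].round(3))
pose=(s['position'],s['ee_rot'])
p=get_image('wrist'); cv2.imwrite('pics/w2.png',p['color'][:,:,::-1])
for n,z in [('roller_mid',.02),('jar',0)]:
    print(n,[(np.round(r['point']),r['confidence'],atz(p,r['point'],z,pose)[:2]) for r in place_of(p,n)])
go(s,[.442,.322,.22],29)
E
```

```text
[-0.06201423  0.39909738 -0.68696192  1.80092154  0.28593249  1.04263751
 -0.35339539] [ 0.073 -0.025  0.06   0.017  0.005  0.025  0.085]
roller_mid [(array([341., 109.]), 0.59, array([0.44764925, 0.32647348]))]
jar [(array([474., 234.]), 0.59, array([0.59841269, 0.29351783]))]
pos [0.4707 0.2453 0.2184] jaw az 28.8 y [-0.001  0.003 -1.   ] shift mm [-81.1  -1.4  11.8] | 0.082 turn [-0.02 -0.2  -0.18] q7 -0.35 t 3.95
```

View pics/w2.png

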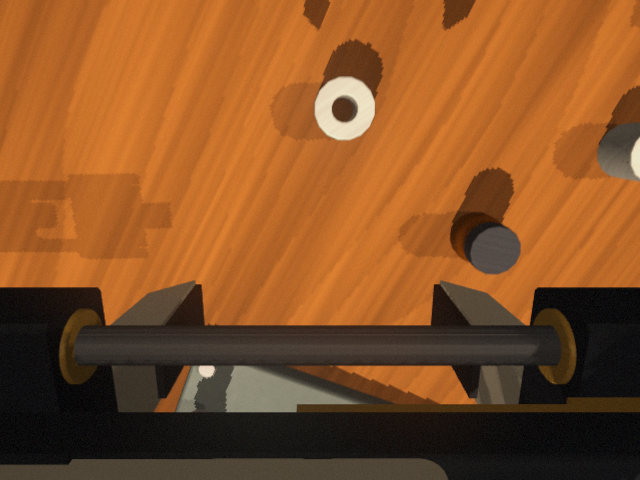

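Wrist view: roller rim centred at about (345,108) with the bore at (344,109), jar at (490,245). I'll fit the rim.

```bash
cat >> h.py <<'E'
def rim(img,uv,r=45,thr=None):
    u,v=map(int,uv); hsv=cv2.cvtColor(img,cv2.COLOR_RGB2HSV)
    m=((hsv[...,2]>170)&(hsv[...,1]<75)).astype('uint8'); w=np.zeros_like(m); cv2.circle(w,(u,v),r,1,-1); m&=w
    cs,_=cv2.findContours(m,cv2.RETR_EXTERNAL,cv2.CHAIN_APPROX_NONE); c=max(cs,key=cv2.contourArea)
    return cv2.fitEllipse(c)
E
python3 - <<'E'
from cell import *; from h import *
s=observe(); pose=(s['position'],s['ee_rot']); p=get_image('wrist')
e=rim(p['color'],(345,108)); print(e, s['position']); X=atz(p,e[0],.04,pose); print(X)
print('px per 44mm', np.linalg.norm(proj(p,X+[.022,0,0],pose)-proj(p,X-[.022,0,0],pose)))
go(s,[X[0],X[1],.1],29);go(s,[X[0],X[1],.035],29)
E
```

```text
((345.57269287109375, 95.51692962646484), (59.587886810302734, 63.712589263916016), 11.01284122467041) [0.47307987 0.23857727 0.21846591]
[0.44835054 0.32733644 0.04      ]
px per 44mm 63.349466576829606
pos [0.4731 0.2386 0.2185] jaw az 28.35 y [-0.    -0.001 -1.   ] shift mm [-90.  118.3  20.5] | 0.15 turn [ 0.05 -0.65  0.06] q7 -0.35 t 4.1
pos [0.4731 0.2386 0.2185] jaw az 28.35 y [-0.    -0.001 -1.   ] shift mm [-90.1 183.3  20.5] | 0.205 turn [ 0.05 -0.65  0.06] q7 -0.35 t 4.1
```

Emit:
arm_command --plan '[[[-0.09,0.05,0.0205],[0,0,0]],[[-0.09,0.08,0.0205],[0,0,0]],[[-0.09,0.118,0.0205],[0,0,0]],[[-0.09,0.118,0.0205],[0,0,0]],[[-0.09,0.118,0.0205],[0,0,0]]]'

```text
clock: 4.65
position: [0.448, 0.3269, 0.0998]
ee_rot: [-1.407, 0.838, -0.838]
force: [0.4, 0.7, 0.0]
width: 1.001
```

```bash
python3 - <<'E'
from cell import *; from h import *
s=observe(); pose=(s['position'],s['ee_rot']); print(s['dq'].round(3),s['force'])
go(s,[.4484,.3273,.035],29)
p=get_image('wrist'); cv2.imwrite('pics/w3.png',p['color'][:,:,::-1])
print(proj(p,[.4484,.3273,.04],pose))
E
```

```text
[ 0.024 -0.049 -0.017 -0.04  -0.014  0.023  0.015] [0.41906869 0.73173834 0.01433808]
pos [0.448  0.3269 0.0998] jaw az 28.35 y [-0.002 -0.003 -1.   ] shift mm [-0.2 64.8  0.8] | 0.065 turn [ 0.18 -0.65  0.08] q7 -0.63 t 4.65
[317.43945606 275.17893092]
```

View pics/w3.png

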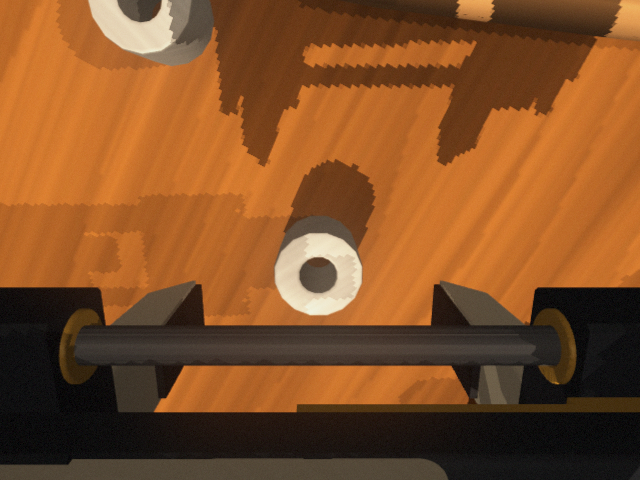

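The rim shows at (318,273) against a predicted (317,275), so it is centred. Descending and gripping.

Emit:
arm_command --plan '[[[0,0.03,0.001],[0,0,0]],[[0,0.05,0.001],[0,0,0]],[[0,0.064,0.001],[0,0,0]],[[0,0.064,0.001],[0,0,0]],[[0,0.064,0.001],[0,0,0]]]'

```text
clock: 5.2
position: [0.4497, 0.3295, 0.0381]
ee_rot: [-1.402, 0.836, -0.838]
force: [0.1, -0.1, -0.4]
width: 1.003
```

Emit:
arm_command --plan '[[[0,0,0],[0,0,0]],[[0,0,0],[0,0,0]],[[0,0,0],[0,0,0]],[[0,0,0],[0,0,0]],[[0,0,0],[0,0,0]]]' --fingers 1 --squeeze 15

```text
clock: 5.7
position: [0.4487, 0.3296, 0.0368]
ee_rot: [-1.404, 0.836, -0.836]
force: [0.3, 0.2, -0.0]
width: 0.614
```

Emit:
arm_command --plan '[[[0,0,0],[0,0,0]],[[0,0,0],[0,0,0]],[[0,0,0],[0,0,0]]]'

```text
clock: 6.0
position: [0.4485, 0.3295, 0.0367]
ee_rot: [-1.404, 0.837, -0.836]
force: [-1.2, -0.3, 1.6]
width: 0.478
```

```bash
python3 - <<'E'
from cell import *; from h import *
s=observe(); print(s['width'],s['force']); go(s,[.45,.25,.2],29);go(s,[.52,-.05,.2],29)
E
```

```text
0.4777228113100764 [-1.15484159 -0.34785108  1.64687899]
pos [0.4485 0.3295 0.0367] jaw az 28.43 y [-0. -0. -1.] shift mm [  70.6 -163.3  -36.6] | 0.182 turn [ 0.02 -0.57  0.01] q7 -0.7 t 6.0
pos [0.4485 0.3295 0.0367] jaw az 28.43 y [-0. -0. -1.] shift mm [ 367.8 -163.3 -117.9] | 0.419 turn [ 0.02 -0.57  0.01] q7 -0.7 t 6.0
```

Emit:
arm_command --plan '[[[0,-0.05,0],[0,0,0]],[[0,-0.1,0],[0,0,0]],[[0.05,-0.15,-0.02],[0,0,0]],[[0.09,-0.165,-0.04],[0,0,0]],[[0.14,-0.165,-0.06],[0,0,0]]]'

```text
clock: 6.5
position: [0.461, 0.1996, 0.2017]
ee_rot: [-1.401, 0.832, -0.836]
force: [1.7, -0.6, -1.0]
width: 0.478
```

```bash
python3 - <<'E'
from cell import *; from h import *
s=observe(); print(s['width'],s['force'],s['joints']); go(s,[.55,-.12,.2],29)
p=get_image('wrist'); cv2.imwrite('pics/w4.png',p['color'][:,:,::-1])
E
```

```text
0.4775672913542803 [ 1.68424873 -0.59435219 -1.02786176] [ 0.02927006  0.37167864 -0.69962174  1.88916594  0.28672317  0.97750889
 -0.29959527]
pos [0.461  0.1996 0.2017] jaw az 28.56 y [ 0.004  0.002 -1.   ] shift mm [323.2   1.4 -74.7] | 0.332 turn [-0.26 -0.44  0.  ] q7 -0.3 t 6.5
```

View pics/w4.png

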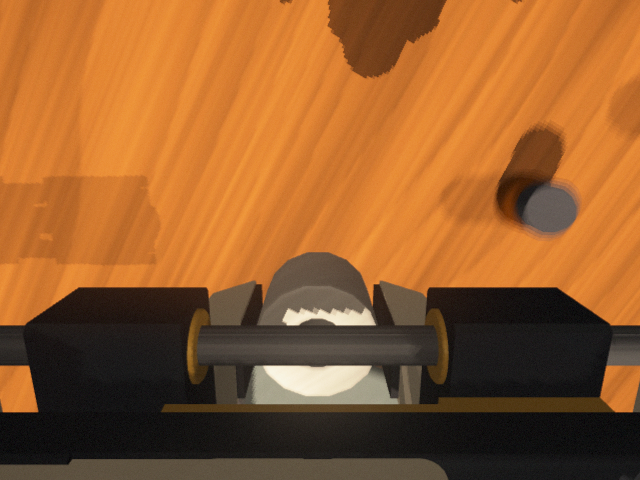

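Roller is held upright between the pads (rim about columns 265–375, rows 287–395, bore at (318,325–345)). Going on to the tensioner.

Emit:
arm_command --plan '[[[0.32,0,-0.075],[0,0,0]],[[0.32,0,-0.075],[0,0,0]],[[0.32,0,-0.075],[0,0,0]],[[0.32,0,-0.075],[0,0,0]],[[0.32,0,-0.075],[0,0,0]]]'

```text
clock: 7.05
position: [0.5261, -0.0441, 0.199]
ee_rot: [-1.404, 0.837, -0.837]
force: [1.2, -0.4, -2.1]
width: 0.475
```

Emit:
arm_command --plan '[[[0.075,0,-0.02],[0,0,0]],[[0.075,0,-0.02],[0,0,0]],[[0.075,0,-0.02],[0,0,0]],[[0.075,0,-0.02],[0,0,0]]]'

```text
clock: 7.45
position: [0.5439, -0.1176, 0.1986]
ee_rot: [-1.403, 0.838, -0.837]
force: [0.2, 0.6, -1.9]
width: 0.48
```

```bash
python3 - <<'E'
from cell import *; from h import *
np.set_printoptions(precision=4,suppress=True)
s=observe(); print(s['width'],s['force'],s['joints'],s['dq'].round(3)); pose=(s['position'],s['ee_rot']); go(s,[.55,-.12,.2],29)
p=get_image('wrist'); cv2.imwrite('pics/w5.png',p['color'][:,:,::-1])
for n,z in [('pin_foot',.05),('post_mid',.078)]:
    print(n,[(np.round(r['point'],1),r['confidence'],atz(p,r['point'],z,pose)[:2]) for r in place_of(p,n)])
E
```

```text
0.4804759549289979 [ 0.169   0.5571 -1.9395] [ 0.5535  0.4439 -0.5983  1.7685  0.2873  1.0185  0.3424] [-0.027 -0.011 -0.031  0.013 -0.006 -0.    -0.004]
pos [ 0.5439 -0.1176  0.1986] jaw az 28.35 y [-0.001  0.001 -1.   ] shift mm [ 4.9 -1.4  4.2] | 0.007 turn [ 0.03 -0.65 -0.06] q7 0.34 t 7.45
pin_foot [(array([324.7, 115.4]), 0.88, array([ 0.5125, -0.0479]))]
post_mid []
```

View pics/w5.png

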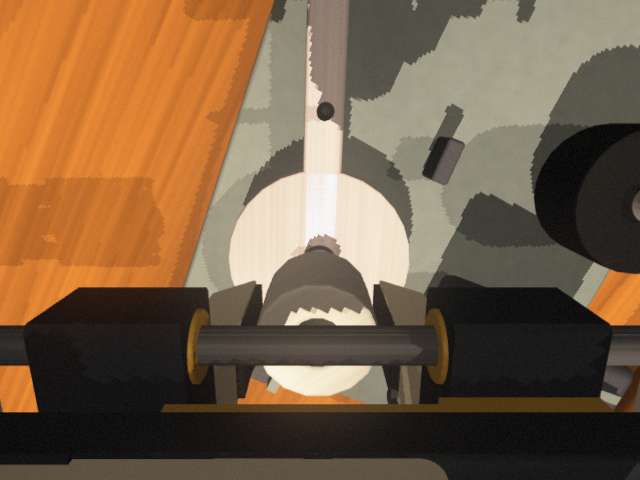

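The pin shows as a dark disc at (326,111), seen nearly end-on. Next: the roller's offset in the hand and the pin axis from both pixel heights.

```bash
python3 - <<'E'
from cell import *; from h import *
np.set_printoptions(precision=4,suppress=True)
s=observe(); pose=(s['position'],s['ee_rot']); print(s['position'])
p=get_image('wrist'); c=p['color'];cv2.imwrite('pics/w6.png',c[:,:,::-1])
a=cv2.resize(c[80:140,285:365,::-1],None,fx=5,fy=5,interpolation=cv2.INTER_CUBIC)
b=cv2.resize(c[280:400,240:400,::-1],None,fx=2.5,fy=2.5,interpolation=cv2.INTER_CUBIC)
cv2.imwrite('pics/w6c.png',np.vstack([a,b]))
g=cv2.cvtColor(c,cv2.COLOR_RGB2GRAY)[95:128,310:342]; print(g[::3,::3])
ys,xs=np.nonzero(g<70); print('dark centroid',xs.mean()+310,ys.mean()+95,len(xs))
u=(xs.mean()+310,ys.mean()+95)
for z in(.05,.073,.096): print(z,atz(p,u,z,pose))
# roller model in hand
M=R.from_rotvec(pose[1]).as_matrix()
for ox in (-.004,-.002,0.,.002):
    t=np.linspace(0,2*np.pi,73); 
    P=np.array([proj(p,s['position']+M@[ox+.022*np.cos(q),-.0033,.022*np.sin(q)],pose) for q in t])
    print(ox,'top rim rows',P[:,1].min().round(1),P[:,1].max().round(1),'cols',P[:,0].min().round(1),P[:,0].max().round(1))
E
```

```text
[ 0.544  -0.1157  0.1991]
[[229 231 228 232 134 133 137 137 136 130 125]
 [229 232 228 216 130 136 138 133 136 133 128]
 [226 232 227 135 131 139 136 138 138 132 132]
 [226 231 218 136 133 135 137 136 137 135 128]
 [228 231 226  68  55  53  63 140 135 133 128]
 [209 210  94  53  54  62  58  69 137 134 127]
 [207 214  55  55  68  67  59  51 137 138 128]
 [205 211  57  54  66  68  58  58 139 131 125]
 [206 209 100  56  53  57  54  84 139 136 127]
 [223 207 208  70  55  49 137 232 222 135 129]
 [228 233 229 231 228 235 232 233 230 228 193]]
dark centroid 323.49107142857144 114.21428571428572 224
0.05 [ 0.5114 -0.0458  0.05  ]
0.073 [ 0.5113 -0.0464  0.073 ]
0.096 [ 0.5112 -0.047   0.096 ]
-0.004 top rim rows 267.0 384.8 cols 250.8 380.1
-0.002 top rim rows 272.8 389.8 cols 251.1 379.9
0.0 top rim rows 278.5 394.7 cols 251.3 379.7
0.002 top rim rows 284.2 399.5 cols 251.5 379.4
```

View pics/w6c.png

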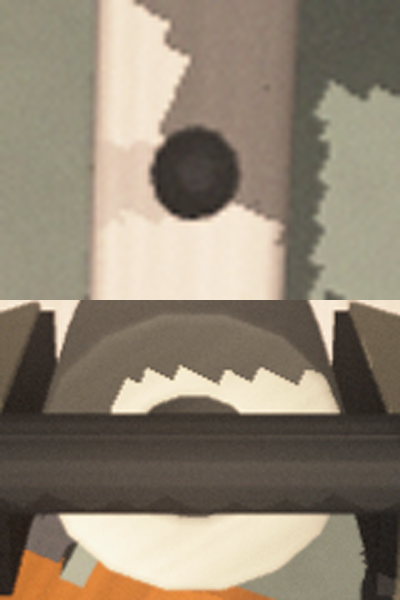

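```bash
python3 - <<'E'
from cell import *; from h import *
s=observe(); go(s,[.5104,-.0448,.15],28.4)
E
```

```text
pos [ 0.5441 -0.1158  0.1992] jaw az 28.57 y [-0.  0. -1.] shift mm [-78.4  49.2   4.4] | 0.093 turn [-0.01  0.17 -0.02] q7 0.34 t 7.65
```

Emit:
arm_command --plan '[[[-0.04,0,0.0045],[0,0,0]],[[-0.078,0,0.0045],[0,0,0]],[[-0.078,0.03,0.0045],[0,0,0]],[[-0.078,0.049,0.0045],[0,0,0]],[[-0.078,0.049,0.0045],[0,0,0]]]'

```text
clock: 8.15
position: [0.5092, -0.0457, 0.1483]
ee_rot: [-1.407, 0.838, -0.832]
force: [0.0, -0.2, -1.5]
width: 0.477
```

Emit:
arm_command --plan '[[[0,0,0],[0,0,0]],[[0,0,0],[0,0,0]]]'

```text
clock: 8.35
position: [0.5118, -0.0464, 0.1512]
ee_rot: [-1.403, 0.835, -0.837]
force: [0.2, -0.2, -1.4]
width: 0.482
```

```bash
python3 - <<'E'
from cell import *; from h import *
np.set_printoptions(precision=4,suppress=True)
s=observe(); print(s['width'],s['force'],s['dq'].round(3)); go(s,[.5104,-.0448,.15],28.4)
S=get_image('scene');T=get_image('top')
for p,n in((S,'s'),(T,'t')):
    u,v=map(int,proj(p,[.511,-.046,.1])); c=p['color'][v-50:v+50,u-60:u+60,::-1]
    cv2.imwrite(f'pics/{n}1.png',cv2.resize(c,None,fx=5,fy=5,interpolation=cv2.INTER_CUBIC))
    for X in([.5113,-.0464,.05],[.5113,-.0464,.096]): print(n,(proj(p,X)-[u-60,v-50])*5)
a=cv2.imread('pics/s1.png');b=cv2.imread('pics/t1.png');cv2.imwrite('pics/st1.png',cv2.resize(np.hstack([a,b]),(800,333)))
E
```

```text
0.4815786544368914 [ 0.185  -0.2333 -1.4006] [ 0.004 -0.002 -0.     0.001  0.004 -0.003 -0.002]
pos [ 0.5118 -0.0464  0.1512] jaw az 28.45 y [ 0.002  0.    -1.   ] shift mm [-2.1  1.2 -0.4] | 0.002 turn [-0.08  0.05  0.04] q7 0.17 t 8.35
s [301.1039 324.5827]
s [300.1797 257.8778]
t [304.5644 267.0143]
t [305.0041 252.5435]
```

View pics/s1.png

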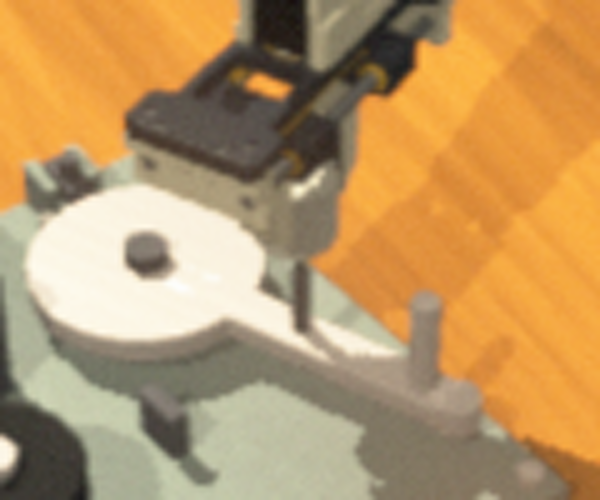

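Scene crop: pin foot at (301,328) against a predicted (301,325), so the estimate holds. Lowering with a −2 mm tool-x correction.

Emit:
arm_command --plan '[[[-0.002,0,0],[0,0,0]],[[-0.002,0.012,0],[0,0,0]],[[-0.002,0.024,0],[0,0,0]],[[-0.002,0.034,0],[0,0,0]],[[-0.002,0.034,0],[0,0,0]]]'

```text
clock: 8.95
position: [0.5088, -0.0451, 0.1141]
ee_rot: [-1.406, 0.839, -0.834]
force: [0.4, 0.1, -1.1]
width: 0.48
```

```bash
python3 - <<'E'
from cell import *; from h import *
np.set_printoptions(precision=4,suppress=True)
s=observe(); print(s['width'],s['force'],s['dq'].round(3)); go(s,[.5104,-.0448,.0875],28.4)
E
```

```text
0.4795307578086271 [ 0.4119  0.0805 -1.0991] [ 0.005 -0.023 -0.014 -0.024 -0.018  0.029  0.016]
pos [ 0.5088 -0.0451  0.1141] jaw az 28.43 y [-0.003  0.    -1.   ] shift mm [ 0.5 26.6  1.7] | 0.027 turn [ 0.17  0.03 -0.11] q7 0.13 t 8.95
```

Free of contact with the roller's underside about 19 mm below the pin's tip. Lowering on.

Emit:
arm_command --plan '[[[0,0.01,0.0015],[0,0,0]],[[0,0.018,0.0015],[0,0,0]],[[0,0.025,0.0015],[0,0,0]],[[0,0.025,0.0015],[0,0,0]],[[0,0.025,0.0015],[0,0,0]]]'

```text
clock: 9.45
position: [0.5113, -0.0443, 0.091]
ee_rot: [-1.404, 0.837, -0.836]
force: [-0.1, -1.2, -0.6]
width: 0.483
```

```bash
python3 - <<'E'
from cell import *; from h import *
np.set_printoptions(precision=4,suppress=True)
s=observe(); print(s['width'],s['force'],s['dq'].round(3)); go(s,[.5104,-.0448,.0867],28.4)
p=get_image('scene')
u,v=map(int,proj(p,[.511,-.046,.08])); c=p['color'][v-50:v+50,u-60:u+60,::-1]
cv2.imwrite(f'pics/s2.png',cv2.resize(c,None,fx=5,fy=5,interpolation=cv2.INTER_CUBIC))
E
```

```text
0.48311992366874257 [-0.1097 -1.1654 -0.5934] [ 0.003 -0.008 -0.002 -0.006 -0.003  0.001  0.001]
pos [ 0.5113 -0.0443  0.091 ] jaw az 28.43 y [-0.  0. -1.] shift mm [ 0.   4.3 -1.1] | 0.004 turn [ 0.01  0.03 -0.01] q7 0.1 t 9.45
```

View pics/s2.png

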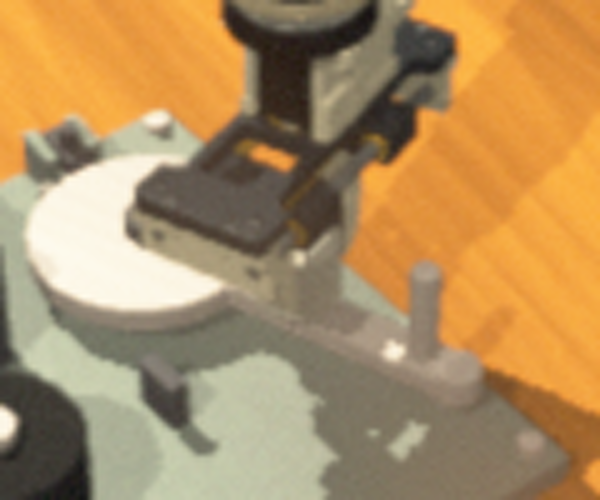

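Emit:
arm_command --plan '[[[0,0.002,-0.001],[0,0,0]],[[0,0.0035,-0.001],[0,0,0]],[[0,0.0035,-0.001],[0,0,0]]]'

```text
clock: 9.8
position: [0.5104, -0.0449, 0.0876]
ee_rot: [-1.404, 0.836, -0.837]
force: [0.1, -0.8, -2.3]
width: 0.477
```

Emit:
arm_command --plan '[[[0,0,0],[0,0,0]],[[0,0,0],[0,0,0]],[[0,0,0],[0,0,0]],[[0,0,0],[0,0,0]]]' --fingers -0.4

```text
clock: 10.2
position: [0.5106, -0.0448, 0.0877]
ee_rot: [-1.404, 0.836, -0.837]
force: [0.8, 0.1, -0.1]
width: 0.699
```

Emit:
arm_command --plan '[[[0,-0.02,0],[0,0,0]],[[0,-0.05,0],[0,0,0]],[[0,-0.09,0],[0,0,0]],[[0.04,-0.11,0],[0,0,0]],[[0.08,-0.11,0],[0,0,0]]]'

```text
clock: 10.7
position: [0.5509, -0.115, 0.2017]
ee_rot: [-1.403, 0.829, -0.839]
force: [0.7, -0.8, -1.0]
width: 0.703
```

Emit:
arm_command --plan '[[[0,0,0],[0,0,0]],[[0,0,0],[0,0,0]]]'

```text
clock: 10.9
position: [0.5485, -0.116, 0.1973]
ee_rot: [-1.403, 0.839, -0.838]
force: [-1.2, 0.3, 0.1]
width: 0.697
```

```bash
python3 - <<'E'
from cell import *; from h import *
np.set_printoptions(precision=4,suppress=True)
s=observe(); pose=(s['position'],s['ee_rot']); print(s['width'],s['force'],s['position'],s['joints'])
p=get_image('wrist'); cv2.imwrite('pics/w7.png',p['color'][:,:,::-1])
S=get_image('scene');u,v=map(int,proj(S,[.511,-.046,.08])); c=S['color'][v-50:v+50,u-60:u+60,::-1]
cv2.imwrite(f'pics/s3.png',cv2.resize(c,None,fx=5,fy=5,interpolation=cv2.INTER_CUBIC))
print('seated top z .09 ->',(proj(S,[.5113,-.0464,.09])-[u-60,v-50])*5, proj(p,[.5113,-.0464,.09],pose))
print([(np.round(r['point'],1),r['confidence'],atz(p,r['point'],.078,pose)[:2]) for r in place_of(p,'post_mid')])
E
```

```text
0.6967661505835872 [-1.172   0.3293  0.1053] [ 0.5485 -0.116   0.1973] [ 0.5476  0.4517 -0.5993  1.7605  0.2929  1.0201  0.3339]
seated top z .09 -> [300.3027 236.7514] [316.4736 108.9631]
[]
```

View pics/w7.png

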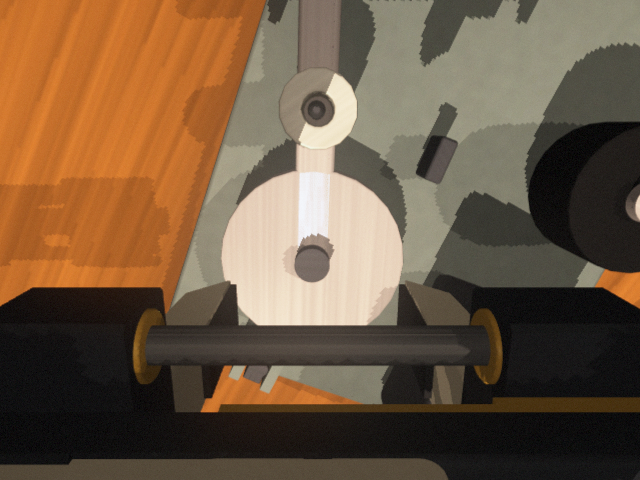

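View pics/s3.png

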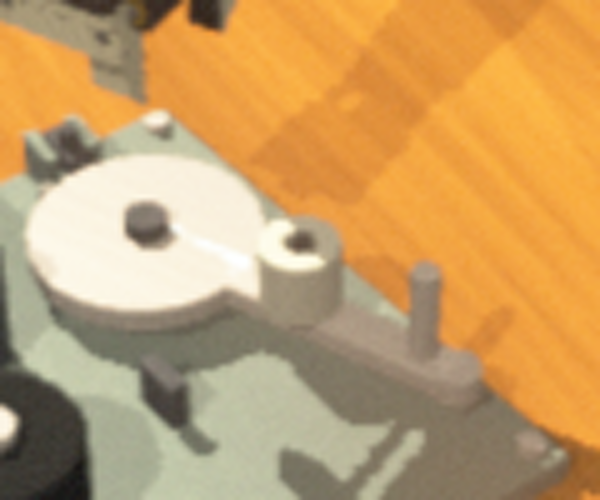

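Roller is down on the arm and let go: wrist view has the pin centred in the bore at (317,109). The scene rim centre is (300,240) against (300,237) predicted for seated. Now locating the post.

Emit:
arm_command --plan '[[[-0.04,0,0],[0,0,0]],[[-0.078,0,0],[0,0,0]],[[-0.078,0,0],[0,0,0]],[[-0.078,0,0],[0,0,0]]]' --fingers -0.1

```text
clock: 11.45
position: [0.5109, -0.045, 0.1979]
ee_rot: [-1.405, 0.833, -0.834]
force: [0.7, 0.0, 0.6]
width: 0.552
```

```bash
python3 - <<'E'
from cell import *; from h import *
np.set_printoptions(precision=4,suppress=True)
s=observe(); pose=(s['position'],s['ee_rot']); print(s['width'],s['dq'].round(3),s['position'])
p=get_image('wrist'); cv2.imwrite('pics/w8.png',p['color'][:,:,::-1])
print([(np.round(r['point'],1),r['confidence'],atz(p,r['point'],.078,pose)[:2]) for r in place_of(p,'post_mid')])
X=np.array([.4756,.0196])
for z in (.05,.106): print(z,proj(p,[*X,z],pose))
E
```

```text
0.5522743753694775 [ 0.023  0.017  0.031 -0.026  0.008  0.003  0.006] [ 0.5109 -0.045   0.1979]
[(array([321.6, 122.1]), 0.56, array([0.4792, 0.0197]))]
0.05 [316.087 119.534]
0.106 [315.8944 118.6237]
```

View pics/w8.png

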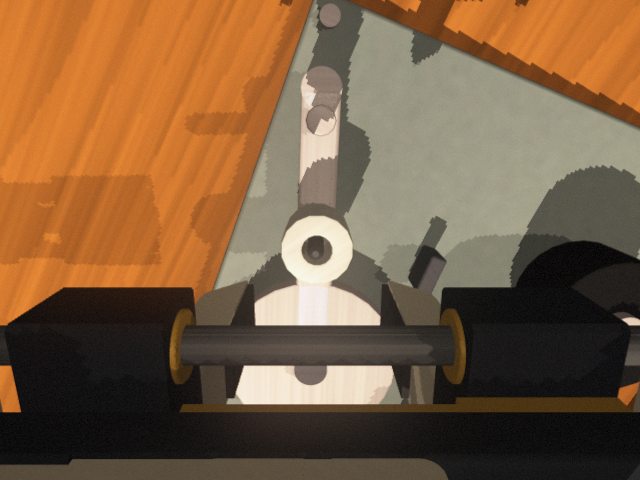

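Post top is at (321,121), a little right of the predicted (316,119), which puts it near (0.478, 0.020). Arm azimuth offset is about 26.6°. Moving above it with the jaws at about 30 mm to straddle it.

```bash
python3 - <<'E'
from cell import *; from h import *
s=observe(); go(s,[.478,.020,.15],26.6)
E
```

```text
pos [ 0.5116 -0.0468  0.1977] jaw az 28.44 y [ 0. -0. -1.] shift mm [-74.7  47.6   2.3] | 0.089 turn [0.01 1.84 0.03] q7 0.22 t 11.55
```

Emit:
arm_command --plan '[[[-0.04,0,0.002],[0,1.8,0]],[[-0.075,0,0.002],[0,1.8,0]],[[-0.075,0.03,0.002],[0,1.8,0]],[[-0.075,0.047,0.002],[0,1.8,0]],[[-0.075,0.047,0.002],[0,1.8,0]]]' --fingers 0.35

```text
clock: 12.05
position: [0.4764, 0.0195, 0.1487]
ee_rot: [-1.396, 0.864, -0.859]
force: [0.5, 0.0, -0.2]
width: 0.325
```

Emit:
arm_command --plan '[[[0,0,0],[0,0,0]],[[0,0,0],[0,0,0]],[[0,0,0],[0,0,0]]]'

```text
clock: 12.35
position: [0.4783, 0.0201, 0.1515]
ee_rot: [-1.393, 0.86, -0.862]
force: [-0.5, -0.6, 0.9]
width: 0.319
```

```bash
python3 - <<'E'
from cell import *; from h import *
np.set_printoptions(precision=4,suppress=True)
s=observe(); print(s['width'],s['dq'].round(3)); go(s,[.478,.020,.082],26.6)
S=get_image('scene');T=get_image('top'); w=get_image('wrist'); cv2.imwrite('pics/w9.png',w['color'][:,:,::-1])
u,v=map(int,proj(S,[.48,0.01,.1])); c=S['color'][v-60:v+60,u-80:u+80,::-1]
cv2.imwrite(f'pics/s4.png',cv2.resize(c,None,fx=4,fy=4,interpolation=cv2.INTER_CUBIC))
E
```

```text
0.3190280453122442 [-0.003  0.001 -0.     0.007  0.001 -0.003 -0.002]
pos [0.4783 0.0201 0.1515] jaw az 26.58 y [ 0.002 -0.    -1.   ] shift mm [-0.  69.5 -0.4] | 0.069 turn [-0.08 -0.02  0.04] q7 0.0 t 12.35
```

View pics/s4.png

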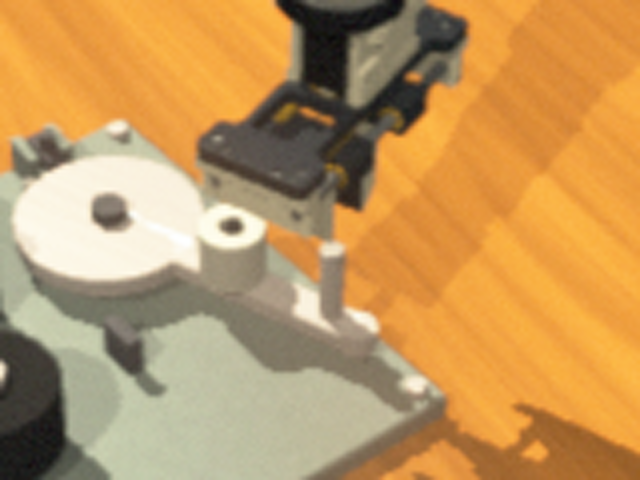

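View pics/w9.png

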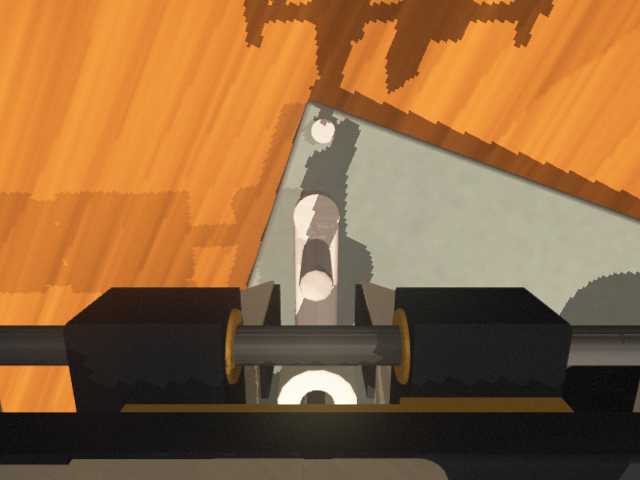

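Wrist view: post top at (316,285), centred between the finger tips (280 and 357). Lowering around it.

Emit:
arm_command --plan '[[[0,0.02,0],[0,0,0]],[[0,0.04,0],[0,0,0]],[[0,0.055,0],[0,0,0]],[[0,0.068,0],[0,0,0]],[[0,0.068,0],[0,0,0]]]'

```text
clock: 13.0
position: [0.4767, 0.0202, 0.0814]
ee_rot: [-1.395, 0.862, -0.859]
force: [-0.1, 0.9, 0.3]
width: 0.322
```

```bash
cat >> h.py <<'E'
def plan(s,thetas,lag=0.006,z=.083,off=0.,PIN=np.array([.5113,-.0464]),A=26.6):
    "rows for pushing along the arc from s, tool turning along"
    a=np.radians(A); piv=PIN-.1*np.array([-np.sin(a),np.cos(a)])
    M=R.from_rotvec(s['ee_rot']).as_matrix()
    for t in thetas:
        b=a-t; u=np.array([-np.sin(b),np.cos(b)]); x=np.array([np.cos(b),np.sin(b)])
        P=np.append(piv+(.175+off)*u+lag*x,z); Z=np.append(x,0); Y=np.array([0,0,-1.])
        print(t,(M.T@(P-s['position'])*1e3).round(1),R.from_matrix(M.T@np.c_[np.cross(Y,Z),Y,Z]).as_rotvec(degrees=True).round(1),P.round(3))
E
python3 - <<'E'
from cell import *; from h import *
s=observe(); print(s['force'],s['width'],s['position']); plan(s,[0,.1,.2,.3,.4,.5,.6])
E
```

```text
[-0.13842972  0.85435999  0.34297712] 0.322283858280546 [0.47670415 0.02021676 0.08144344]
0 [ 0.1 -1.6  7.1] [ 0.1  0.  -0.1] [0.483 0.023 0.083]
0.1 [ 1.5 -1.6 24.5] [ 0.1  5.8 -0. ] [0.499 0.03  0.083]
0.2 [ 4.8 -1.6 41.7] [ 0.1 11.5 -0. ] [0.516 0.035 0.083]
0.3 [ 9.7 -1.7 58.5] [ 0.1 17.2 -0. ] [0.533 0.038 0.083]
0.4 [16.2 -1.7 74.8] [ 0.1 23.  -0. ] [0.551 0.039 0.083]
0.5 [24.4 -1.8 90.3] [ 0.1 28.7 -0. ] [0.568 0.039 0.083]
0.6 [ 34.1  -1.8 104.8] [ 0.1 34.4 -0. ] [0.586 0.037 0.083]
```

Emit:
arm_command --plan '[[[0,0,0.007],[0,0,0]],[[0.0005,0,0.016],[0,3,0]],[[0.0015,0,0.0245],[0,5.8,0]],[[0.003,0,0.033],[0,8.6,0]],[[0.005,0,0.042],[0,11.5,0]]]'

```text
clock: 13.5
position: [0.517, 0.0344, 0.083]
ee_rot: [-1.324, 1.015, -1.014]
force: [-4.1, -2.3, -0.5]
width: 0.327
```

```bash
python3 - <<'E'
from cell import *; from h import *
s=observe(); print(s['force'],s['ft_torque'],s['width'],s['position']); plan(s,[.2,.3,.4,.5,.6])
E
```

```text
[-4.10337081 -2.33691029 -0.51851412] [-0.46626655  0.61766197 -0.0085098 ] 0.32737652608703877 [0.51702972 0.03442925 0.08304063]
0.2 [-0.5  0.  -0.8] [ 0.1 -0.1  0. ] [0.516 0.035 0.083]
0.3 [ 1.   0.  16.7] [0.1 5.6 0. ] [0.533 0.038 0.083]
0.4 [ 4.1 -0.  33.9] [ 0.1 11.3  0. ] [0.551 0.039 0.083]
0.5 [ 9.  -0.  50.7] [ 0.1 17.   0. ] [0.568 0.039 0.083]
0.6 [15.5 -0.1 66.9] [ 0.1 22.8  0.1] [0.586 0.037 0.083]
```

Contact is as expected (4.7 N). Continuing along the arc.

Emit:
arm_command --plan '[[[0,0,0.008],[0,2.8,0]],[[0.001,0,0.0165],[0,5.6,0]],[[0.0025,0,0.025],[0,8.5,0]],[[0.004,0,0.034],[0,11.3,0]],[[0.0065,0,0.0425],[0,14.2,0]]]'

```text
clock: 14.0
position: [0.5588, 0.0387, 0.0829]
ee_rot: [-1.22, 1.201, -1.199]
force: [-7.3, -3.6, 1.4]
width: 0.324
```

```bash
python3 - <<'E'
from cell import *; from h import *
s=observe(); print(s['force'],s['ft_torque'],s['width'],s['position']); plan(s,[.45,.5,.55,.6,.62])
E
```

```text
[-7.2936105  -3.64920777  1.43873443] [-0.6486942   1.21022221  0.0457169 ] 0.32400550411143725 [0.55879597 0.03868141 0.08294874]
0.45 [-0.6 -0.1  0.8] [ 0.2 -0.   0.1] [0.56  0.039 0.083]
0.5 [-0.  -0.1  9.5] [0.2 2.8 0.1] [0.568 0.039 0.083]
0.55 [ 0.9 -0.1 18.2] [0.2 5.7 0.1] [0.577 0.038 0.083]
0.6 [ 2.3 -0.1 26.9] [0.2 8.6 0.1] [0.586 0.037 0.083]
0.62 [ 3.  -0.2 30.3] [0.2 9.7 0.1] [0.589 0.036 0.083]
```

Emit:
arm_command --plan '[[[0,0,0.008],[0,2.8,0]],[[0.0005,0,0.016],[0,5.6,0]],[[0.0015,0,0.023],[0,7.5,0]],[[0.0025,0,0.029],[0,9.2,0]],[[0.0025,0,0.029],[0,9.2,0]]]'

```text
clock: 14.5
position: [0.5883, 0.0366, 0.0828]
ee_rot: [-1.14, 1.317, -1.316]
force: [-6.8, -2.4, 1.6]
width: 0.324
```

```bash
python3 - <<'E'
from cell import *; from h import *
np.set_printoptions(precision=4,suppress=True)
s=observe(); pose=(s['position'],s['ee_rot']);print(s['force'],s['ft_torque'],s['width'],s['position'],s['joints']); plan(s,[.6,.62])
w=get_image('wrist'); cv2.imwrite('pics/w10.png',w['color'][:,:,::-1])
S=get_image('scene'); T=get_image('top')
for p,n in((S,'s'),(T,'t')):
    u,v=map(int,proj(p,[.56,-0.02,.08])); c=p['color'][v-60:v+60,u-80:u+80,::-1]
    cv2.imwrite(f'pics/{n}5.png',cv2.resize(c,None,fx=4,fy=4,interpolation=cv2.INTER_CUBIC))
    for nm,z in(('pin_foot',.05),('post_mid',.078),('roller_mid',.07)): print(n,nm,[(np.round(r['point'],1),r['confidence'],atz(p,r['point'],z)[:2]) for r in place_of(p,nm)][:5])
E
```

```text
[-6.772  -2.4062  1.582 ] [-0.6271  1.3335  0.0197] 0.3244815100813632 [0.5883 0.0366 0.0828] [ 0.1139  0.5956 -0.3844  1.8064  0.2988  0.8001 -0.5674]
0.6 [ 0.2 -0.2 -2.6] [ 0.2 -0.6  0.1] [0.586 0.037 0.083]
0.62 [ 0.3 -0.2  0.9] [0.2 0.6 0.1] [0.589 0.036 0.083]
s pin_foot [(array([277.3, 264.2]), 0.8, array([ 0.5698, -0.0359]))]
s post_mid [(array([287.7, 275.9]), 0.97, array([0.5808, 0.0393]))]
s roller_mid [(array([341.5, 426. ]), 0.66, array([0.683 , 0.4268])), (array([512.5, 362.2]), 0.65, array([0.2989, 0.4914]))]
t pin_foot []
t post_mid []
t roller_mid [(array([133.7, 309. ]), 0.76, array([0.2653, 0.471 ])), (array([167.7, 167.9]), 0.61, array([0.6559, 0.3868])), (array([164.9, 284.9]), 0.5, array([0.3283, 0.388 ]))]
```

View pics/s5.png

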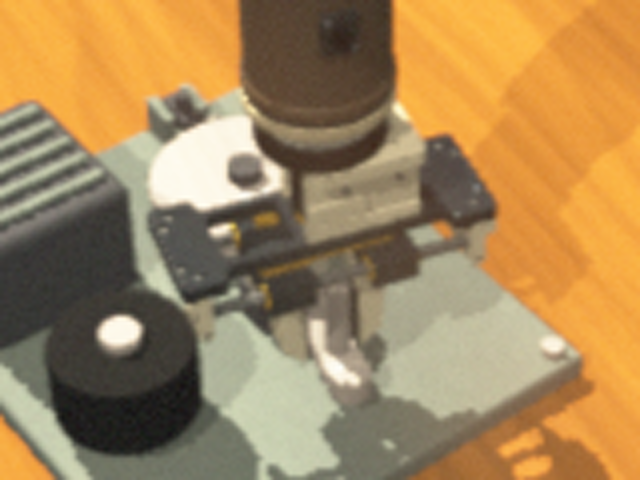

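View pics/t5.png

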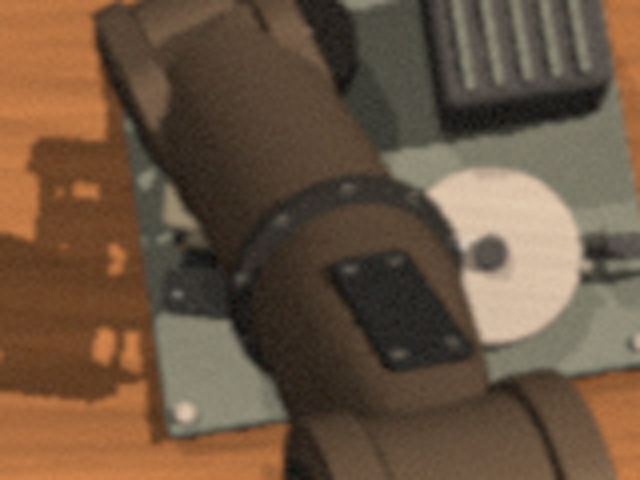

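View pics/w10.png

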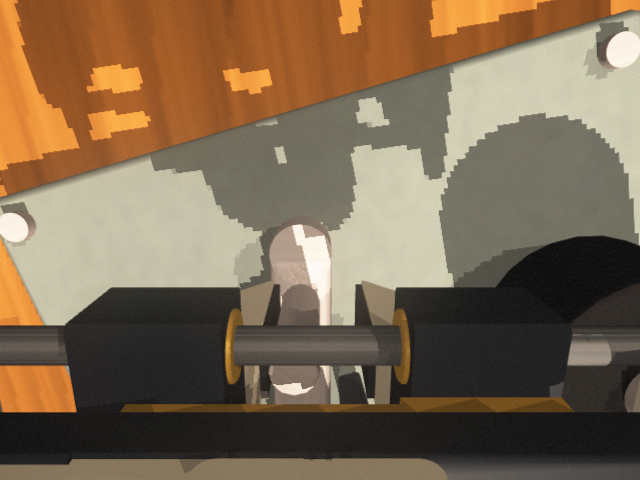

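The scene net puts the post at (0.581, 0.039), which gives about 0.605 rad; my tool geometry gives about 0.61. The push rose to 8.2 N on the tooth and is now 7.2 N, so it is past the click and short of the stop. In the wrist view the post rests on the rear finger at (293,380). I'll hold for half a second and do a last check.

Emit:
arm_command --plan '[[[0,0,0],[0,0,0]],[[0,0,0],[0,0,0]],[[0,0,0],[0,0,0]],[[0,0,0],[0,0,0]],[[0,0,0],[0,0,0]]]'

```text
clock: 15.45
position: [0.5875, 0.0367, 0.0829]
ee_rot: [-1.141, 1.317, -1.315]
force: [-7.9, -3.1, 0.6]
width: 0.325
```

```bash
python3 - <<'E'
from cell import *; from h import *
np.set_printoptions(precision=4,suppress=True)
s=observe(); print(s['force'],s['width'],s['position'],s['dq'].round(3)); plan(s,[.6])
S=get_image('scene'); cv2.imwrite('pics/s6.png',S['color'][:,:,::-1])
pose=(s['position'],s['ee_rot'])
print([(np.round(r['point'],1),r['confidence'],atz(S,r['point'],.078)[:2]) for r in place_of(S,'post_mid')])
c=S['color'][225:305,235:335,::-1]; cv2.imwrite('pics/s6c.png',cv2.resize(c,None,fx=7,fy=7,interpolation=cv2.INTER_CUBIC))
th=.61;a=np.radians(26.6);pv=np.array([.5113,-.0464])-.1*np.array([-np.sin(a),np.cos(a)]);b=a-th
pin=pv+.1*np.array([-np.sin(b),np.cos(b)]); print('pin',pin,[(proj(S,[*pin,z])-[235,225])*7 for z in(.05,.07,.09)])
E
```

```text
[-7.9103 -3.1423  0.5796] 0.3250599683488052 [0.5875 0.0367 0.0829] [-0.002 -0.     0.    -0.    -0.001  0.001  0.001]
0.6 [ 0.2 -0.1 -1.8] [ 0.2 -0.5  0.1] [0.586 0.037 0.083]
[(array([288.3, 272.7]), 0.66, array([0.5742, 0.0304])), (array([341.4, 374.9]), 0.65, array([0.6248, 0.3385]))]
pin [ 0.5706 -0.0369] [array([292.9342, 273.5016]), array([291.07 , 233.198]), array([289.1678, 192.0739])]
```

View pics/s6.png

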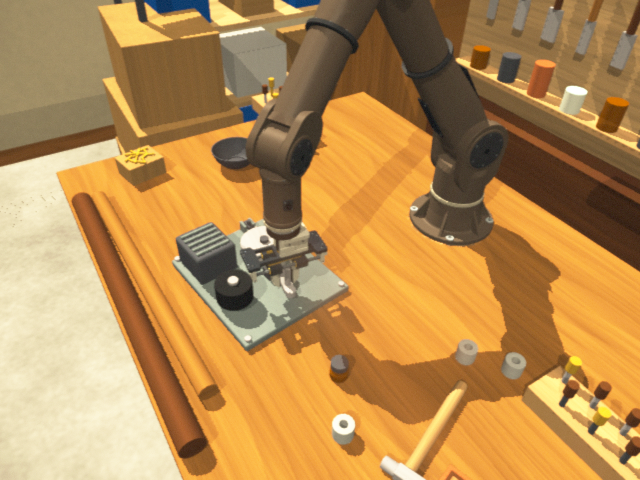

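View pics/s6c.png

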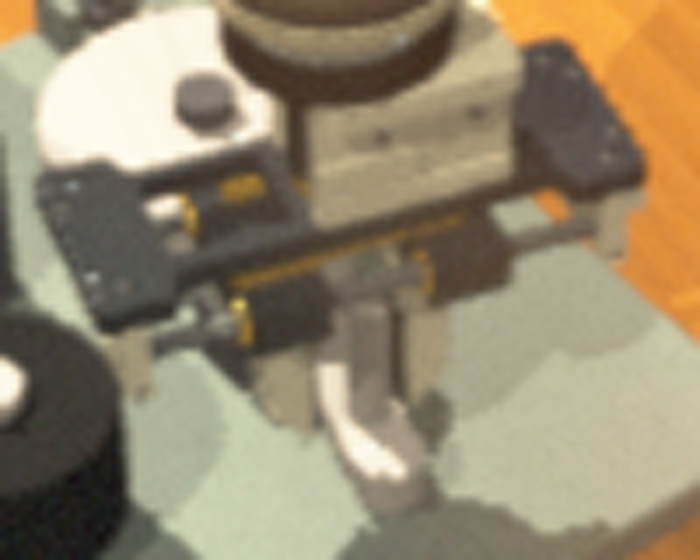

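```bash
python3 -c "
from cell import *
print(sign_off()); s=observe(); print(s['clock'],s['force'])"
```

```text
the job is handed in; nothing more can be done
None
the job is handed in; nothing more can be done
```

The roller is on its pin and let go, and the arm is being held back past the click. I handed the job in at about 15.6 s, still holding.

- **Roller:** I took the one of the four look-alikes farthest to the robot's right and lowered it over the pin. After letting go, the wrist view showed the pin centred in the bore. The scene view put its top within about 1 mm of the seated height.
- **Tensioner arm:** I straddled the post with the jaws and pushed along the arc. The push rose to 8.2 N at the tooth and dropped to 7.2 N past it. It then held steady at about 8.5 N with the arm still.
- **Angle:** The tool's position puts the arm at about 0.605 rad, which is past 0.53 and short of the 0.68 stop. The first network fix agreed (0.605). The second, less confident one gave about 0.57, also past the click.
- **Not checked:** The gripper hides the roller in the final pose, so I could not see it again after the push. I did not watch the pawl itself.
- **Bystanders:** The jar, hammer and bowl were never touched and look unmoved in the last scene picture.

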